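Release and open the filter box

TASK

The filter in the box whose cover carries a straight bar is due for inspection. With a fingertip press that box's release tab fully in, then gently push the freed cover by its bar along the box, past the tab onto the parking deck, until the filter well is fully uncovered. Do not pinch or lift the cover, leave the box with the round knob on its cover shut, and do not disturb the other things on the bench.

Things in the scene. Friction and masses are not known exactly. Their poses are not given: they have to be found in the camera images.
- box_bar: The box to open: white box fixed to the worktop, x -46 to 148, y -50 to 50 mm, 35 mm high. Origin: at worktop height under the centre of the 60 x 60 mm filter well; +x runs from the well to the tab and the parking deck. Cover slides on runners 30 mm above the worktop (|y| 34 to 42 mm) between side rails 35 mm high; deck between runners 26 mm high. End stop at x 142 mm.
- cover_bar: Cover of the box to open: loose grey plate 80 (x) x 82 (y) x 6 mm, 0.12 kg; origin: centre of its underside, axes as its box. Seated: origin over the box's, underside 30 mm above the worktop. Straight bar across the middle of its top, 8 mm (x) by 56 mm (y), top 24.5 mm above the underside. Well fully uncovered after 70 mm along the box's +x, end stop after 102 mm. Slides at about 1 N once the tab is in.
- tab_bar (a joint): Box to open: travel of its release tab in m: 0 out (starts 0 to 0.0015), 0.009 fully in; slides straight down at about 4 N and stays where it is left. Out, it stands in the cover's way; in, the cover passes over it.
- tab_bar_top (a point): Spot to press on the grey tab of the box to open: on its flat top, 68.5 mm from the box's origin along +x, 37 mm above the worktop when out, 28 mm when fully in (2 mm proud of the deck). The tab's top is 44 (x) x 26 (y) mm; the seated cover's edge is 28 mm from this point.
- box_knob: The box to leave shut, same make: white box fixed to the worktop, x -46 to 148, y -50 to 50 mm, 35 mm high. Origin: at worktop height under the centre of the 60 x 60 mm filter well; +x runs from the well to the tab and the parking deck. Cover slides on runners 30 mm above the worktop (|y| 34 to 42 mm) between side rails 35 mm high; deck between runners 26 mm high. End stop at x 142 mm.
- cover_knob: Cover of the box to leave shut: loose grey plate 80 (x) x 82 (y) x 6 mm, 0.12 kg; origin: centre of its underside, axes as its box. Seated: origin over the box's, underside 30 mm above the worktop. In the middle of its top stands a round knob, 26 mm in diameter, its top 24.5 mm above the cover's underside.
- tab_knob (a joint): Box to leave shut: travel of its release tab in m: 0 out (starts 0 to 0.0015), 0.009 fully in; slides straight down at about 4 N and stays where it is left. 
- screwdriver: orange-handled screwdriver, 175 mm long (own y), 24 mm thick, lying between the two boxes; bystander. Origin: middle of its underside
- spare_filter: blue and white disc-shaped syringe filter, 30 mm across, 15 mm high, lying between the far ends of the boxes; bystander. Origin: middle of its underside
- marker: blue and white marker pen, 130 mm long (own y), 17 mm thick, lying in front of the boxes; bystander. Origin: middle of its underside
- pen: white ball pen, 145 mm long (own y), 9 mm thick, lying in front of the boxes; bystander. Origin: middle of its underside
- syringe: clear syringe, 139 mm long (own y), 34 mm wide, 18 mm thick, lying at the left; bystander. Origin: middle of its underside
Not all that is in view belongs to the job. What is shaped like the cover_bar but purple is not meant.

How it is judged:
By the outcome, as a careful person would: the job done as asked, in the order asked, and still so for the second after the job is handed in, with the robot touching nothing.
It also fails if it takes over 45 s, if anything falls off the work surface, if the arm or the gripper's body presses on something with over 40 N, if the wrist force passes 120 N, or if a joint passes its speed limit or range.

ROBOT

A 6-joint arm with a two-finger parallel gripper is mounted at the origin on a cart in front of the work surface, level with it; the furniture and walls round the work are solid. World frame = base frame: x ahead of the robot, y to its left, z up, the work surface at z = 0. Lengths are in m, angles in rad, forces in N, time in s.
With the tool pointing down it reaches from about 0.35 to 0.775 m from the base axis. Payload 5.5 kg.
Tool frame: the origin (TCP) lies midway between the tips of the shut fingers; the grasp point (between the pads) lies grasp_offset behind it (grasp_offset is the distance from the TCP to the grasp point, in m); z points along the fingers, y is the line along which they close (so a half turn about z gives the same grasp; the last joint's range is limited). The gripper opens to 85 mm and grips with 20 to 120 N. Pads are 22 mm wide; open, the fingers measure 114 mm over their backs; the gripper's body (76 mm by 85 mm) begins 54 mm behind the grasp point. The pads swing forward as they close: fully open they stand 13 mm farther back than shut.
Start: joints at [-1.488, 0.313, 0.046, 1.304, 0, 1.431], TCP at [0.127, -0.561, 0.231] pointing down, gripper open.
Joint ranges: [-2.76, 2.76], [-0.86, 1.69], [-1.03, 1.26], [-2.2, 2.34], [-1.47, 1.5], [-3.14, 3.14]. Speed limits (rad/s): [2.57, 2.57, 3.14, 3.14, 3.14, 3.14].

INTERFACE

Orientations are given as a unit quaternion [w, x, y, z].
In Python, from workcell import * gives the robot as it stands.
- The arm moves only by the tool step_arm, never from a script. Its argument "deltas" is a list of rows, each a list of 7 numbers: the shift along the world's x, y, z in mm, then the turn, a rotation vector about the world's x, y, z in degrees, then the gripper's target within -1 to 1 (fully open at 1, half-way at 0, shut at -1). A call has 1 to 5 rows; each row shifts and turns the commanded pose from where the row before left it; what a row does not reach is not made up. A row lasts 1/10 s, in which the tool goes at most 50 mm and 8.59 degrees, less where a joint would pass 70% of its speed; a pose out of reach is approached as far as the arm can. A call is refused whole if a number of a shift passes 50 or a number of a turn 8.59, either way. A call with a gripper value outside its range is refused whole. The fingers move at their own pace and stop on an object; "newtons" is the grip in N (left out, the last holds). Time passes only in rows, so rows that do not move let the fingers close. It gives the time, the measured TCP pose, the force, the opening and the grip force at its end, in the units of the state.
- get_state(): the state, without advancing time (a new reading comes with each control period).
- read_camera(name): name is "side" or "top"; returns a dict with "image" (420x560x3 uint8, red, green, blue), "z_map" (420x560 float32, m along the optical axis (not along the pixel's ray), 0 where there is no reading), "K" (3x3 intrinsics, pixels), "dist_coeffs" ([k1, k2, p1, p2, k3] as OpenCV has them; the pictures are not rectified), "world_from_camera" (4x4, takes a point from camera to world coordinates). Camera axes: x right, y down, z forward; pixel columns grow to the right and rows downward; lengths in m; the calibration is good to about 2 mm. A picture is of the moment at which its call begins.
- hand_in(): hands the job in; it is judged then, once.
The state is a dict: "clock": time; "joint_pos": joint angles; "qvel": joint speeds; "tau": joint torques, N m; "tcp_pos": TCP position; "orientation": TCP orientation; "wrist_force": force on the tool from outside, world axes, zero at the start; "ft_torque": the same for the moment, N m; "finger_gap": finger opening in m; "grip_force": force on a finger pad.
Only numpy, scipy, OpenCV 4.12 (cv2) and the standard library are available. Lean on these libraries where they do the work, as an engineer would, in place of code of your own. Each camera call takes 0.05 s, during which the arm holds its last target. There are 200 camera calls.

## Working session

There is one attempt and no reset: what is moved stays moved. The work goes in short steps, Python scripts to look and compute and a tool call to move; the robot and the scene stay as the last step left them, time stands still between calls to the robot, and variables do not carry over. Pictures are saved under pics/ and viewed, at most 10 in all, crops included, and the job is handed in when it is done.

Besides the shell and the picture viewer there is one more tool, called after "Request:" by a JSON object that holds its "api" and its "payload", one argument or row to a line. step_arm: Moves the arm, as the interface text tells. Its arguments: {"type":"object","properties":{"deltas":{"type":"array","items":{"type":"array","items":{"type":"number"}}},"newtons":{"type":"number"}},"required":["deltas"]}

```bash
mkdir -p pics
cat > h.py <<'E'
from workcell import *
import numpy as np, cv2
def shot(name,fn=None):
    c=read_camera(name)
    np.savez('pics/%s.npz'%(fn or name),**{k:np.asarray(v) for k,v in c.items()})
    if fn: cv2.imwrite('pics/%s.png'%fn,c['image'][:,:,::-1])
    return c
def px2w(c,u,v,z=None):
    n=cv2.undistortPoints(np.array([[[u,v]]],float),c['K'],c['dist_coeffs'])[0,0]
    r=np.array([n[0],n[1],1.]);T=c['world_from_camera']
    if z is None: p=r*np.median(c['z_map'][int(v)-1:int(v)+2,int(u)-1:int(u)+2]); return T[:3,:3]@p+T[:3,3]
    d=T[:3,:3]@r; return T[:3,3]+d*(z-T[2,3])/d[2]
E
python3 -c "
from h import *
a=shot('top','top1');b=shot('side','side1');print(get_state())
print(a['world_from_camera'],b['world_from_camera'])"
```

```text
{'clock': 0.1, 'joint_pos': array([-1.48759309e+00,  3.13923258e-01,  4.51279504e-02,  1.30360184e+00,
        1.11456650e-05,  1.43118954e+00]), 'qvel': array([-1.27087639e-04, -2.39868010e-03,  1.26951822e-03,  1.40250831e-03,
       -8.03217320e-04, -2.02216943e-05]), 'tau': array([ 3.83707855e-03, -4.81724954e+01,  2.99244761e+01,  1.28089372e-02,
       -1.27742919e-04, -3.36634443e-06]), 'tcp_pos': array([ 0.1270117 , -0.56034765,  0.23051366]), 'orientation': array([-7.99936308e-04,  9.93800559e-01,  1.11174676e-01,  2.81406538e-05]), 'wrist_force': array([-0.04288739,  0.42518033, -0.79366966]), 'ft_torque': array([ 0.01246085, -0.00800563,  0.01862014]), 'grip_force': 0.0, 'finger_gap': 0.08541816236713998}
[[-0.02733049 -0.99535552  0.09230615  0.39824487]
 [-0.99946528  0.02886748  0.01535679  0.07364281]
 [-0.01795012 -0.09183708 -0.99561225  1.16262001]
 [ 0.          0.          0.          1.        ]] [[-0.4951097  -0.55608649  0.66755839 -0.25318857]
 [-0.86882526  0.31954928 -0.3781943   0.51561766]
 [-0.00300906 -0.76723925 -0.64135394  0.80931166]
 [ 0.          0.          0.          1.        ]]
```

View pics/top1.png

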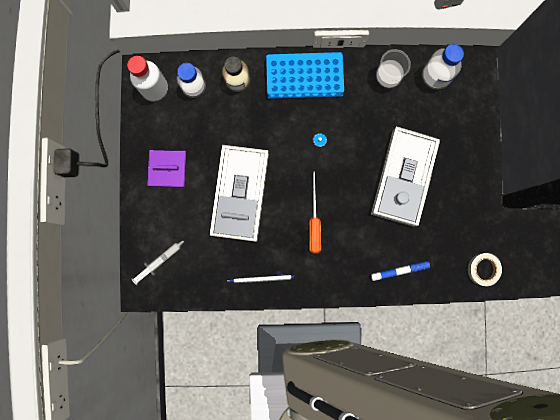

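View pics/side1.png

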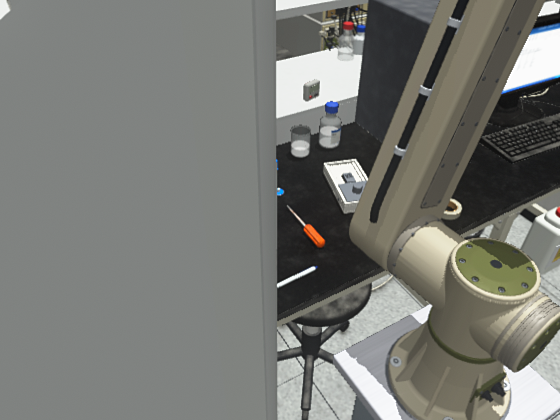

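The top view shows three lookalikes: a purple bar plate at (166,168), which is the decoy; the box with a bar cover at (236,216), tab at (241,185); and the box with a knob cover at (402,198). I choose the box at (238,193). A cabinet blocks the side camera's view of it. Next is a close crop to check the choice.

```bash
python3 -c "
from h import *
im=cv2.imread('pics/top1.png')[140:246,195:285]
cv2.imwrite('pics/crop1.png',cv2.resize(im,None,fx=5.6,fy=5.6,interpolation=cv2.INTER_CUBIC))
c=np.load('pics/top1.npz')
for u,v in [(241,185),(236,216),(225,170),(238,203)]: print(u,v,px2w(c,u,v).round(4))
"
```

```text
241 185 [0.5554 0.1621 0.0369]
236 216 [0.4886 0.1724 0.0551]
225 170 [0.5901 0.1964 0.0281]
238 203 [0.5175 0.1694 0.0355]
```

View pics/crop1.png

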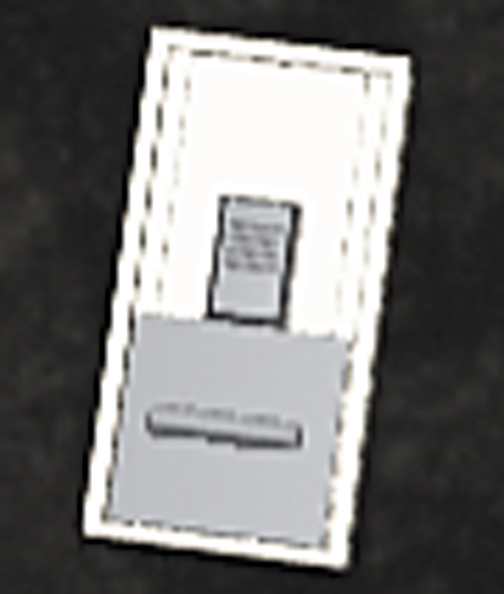

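The crop shows the bar cover seated and the grey tab at crop (255,260). The box's top-rim corners are at crop (152,28), (411,58), (346,568) and (84,535).

```bash
python3 -c "
from h import *
c=np.load('pics/top1.npz')
P=[(152,28),(411,58),(346,568),(84,535)]
W=np.array([px2w(c,195+(x+.5)/5.6-.5,140+(y+.5)/5.6-.5,.035)[:2] for x,y in P])
B=np.array([(.148,.05),(.148,-.05),(-.046,-.05),(-.046,.05)])
# rigid fit
b0,w0=B.mean(0),W.mean(0);H=(B-b0).T@(W-w0);U,S,V=np.linalg.svd(H);R=V.T@np.diag([1,np.linalg.det(V.T@U.T)])@U.T
t=w0-R@b0
print('res mm',((B@R.T+t-W)*1e3).round(1).tolist());print('origin',t,'yaw',np.degrees(np.arctan2(R[1,0],R[0,0])))
for x in(-.05,-.03,-.02,0,.0685,.075,.1):print(x,(R@[x,0]+t).round(4))
# tab top
for x,y in[(222,197),(299,205),(285,325),(208,316)]:
  print('tab',((px2w(c,195+(x+.5)/5.6-.5,140+(y+.5)/5.6-.5,.036)[:2]-t)@R).round(4))
for x,y in[(148,430),(302,444)]:
  print('bar',((px2w(c,195+(x+.5)/5.6-.5,140+(y+.5)/5.6-.5,.045)[:2]-t)@R).round(4))
"
```

```text
res mm [[-0.5, 0.2], [-0.4, -0.1], [0.4, -0.4], [0.4, 0.3]]
origin [0.48992487 0.17477124] yaw -8.605534710558947
-0.05 [0.4405 0.1823]
-0.03 [0.4603 0.1793]
-0.02 [0.4702 0.1778]
0 [0.4899 0.1748]
0.0685 [0.5577 0.1645]
0.075 [0.5641 0.1635]
0.1 [0.5888 0.1598]
tab [0.0867 0.0145]
tab [ 0.0871 -0.0149]
tab [ 0.0413 -0.0155]
tab [0.0412 0.0138]
bar [-0.0049  0.0295]
bar [-0.0031 -0.0282]
```

Request:
{"api": "step_arm", "payload": {
  "deltas": [
    [21, 36, 0, 0, 0, 7.93, -1],
    [21, 36, 0, 0, 0, 7.93, -1],
    [21, 36, 0, 0, 0, 7.93, -1],
    [21, 36, 0, 0, 0, 7.93, -1],
    [21, 36, 0, 0, 0, 7.93, -1]
  ],
  "newtons": 20
}}

```text
clock: 0.6
tcp_pos: [0.2325, -0.3791, 0.2309]
orientation: [-0.0, 0.896, 0.444, 0.0]
wrist_force: [0.2, 0.1, 0.2]
finger_gap: 0.012
grip_force: 0.0
```

Request:
{"api": "step_arm", "payload": {
  "deltas": [
    [21, 36, 0, 0, 0, 7.93, -1],
    [21, 36, 0, 0, 0, 7.93, -1],
    [21, 36, 0, 0, 0, 7.93, -1],
    [21, 36, 0, 0, 0, 7.93, -1],
    [21, 36, 0, 0, 0, 7.93, -1]
  ]
}}

```text
clock: 1.1
tcp_pos: [0.3374, -0.1991, 0.2312]
orientation: [-0.0, 0.692, 0.722, 0.0]
wrist_force: [2.0, -0.2, -1.0]
finger_gap: -0.0
grip_force: 0.0
```

Request:
{"api": "step_arm", "payload": {
  "deltas": [
    [21, 36, 0, 0, 0, 7.93, -1],
    [21, 36, 0, 0, 0, 7.93, -1],
    [21, 36, 0, 0, 0, 7.93, -1],
    [21, 36, 0, 0, 0, 7.93, -1],
    [21, 36, 0, 0, 0, 7.93, -1]
  ]
}}

```text
clock: 1.6
tcp_pos: [0.4424, -0.019, 0.2312]
orientation: [-0.0, 0.406, 0.914, -0.0]
wrist_force: [1.3, -1.2, 0.1]
finger_gap: -0.0002
grip_force: 0.0
```

Request:
{"api": "step_arm", "payload": {
  "deltas": [
    [21, 36, 0, 0, 0, 7.93, -1],
    [21, 36, 0, 0, 0, 7.93, -1],
    [21, 36, 0, 0, 0, 7.93, -1],
    [21, 36, 0, 0, 0, 7.93, -1],
    [0, 0, 0, 0, 0, 0, -1]
  ]
}}

```text
clock: 2.1
tcp_pos: [0.5276, 0.1268, 0.2302]
orientation: [-0.0, 0.141, 0.99, 0.001]
wrist_force: [-0.4, -0.5, -0.5]
finger_gap: 0.0001
grip_force: 0.0
```

Request:
{"api": "step_arm", "payload": {
  "deltas": [
    [15, 19, 0, 0, 0, 7.6, -1],
    [15, 19, -40, 0, 0, 0, -1],
    [0, 0, -50, 0, 0, 0, -1],
    [0, 0, -50, 0, 0, 0, -1],
    [0, 0, 0, 0, 0, 0, -1]
  ]
}}

```text
clock: 2.6
tcp_pos: [0.5493, 0.1596, 0.0841]
orientation: [-0.007, 0.079, 0.997, -0.002]
wrist_force: [-1.9, -0.2, 0.8]
finger_gap: -0.0001
grip_force: 0.0
```

```bash
python3 -c "
from h import *
a=shot('top','top2');b=shot('side','side2')
A=a['image'][130:250,180:300];B=b['image'][100:340,270:510]
print(get_state()['tcp_pos'])
cv2.imwrite('pics/c2.png',np.hstack([cv2.resize(A,(400,400)),cv2.resize(B,(400,400))])[:,:,::-1])"
```

```text
[0.55498988 0.16046251 0.09133114]
```

View pics/c2.png

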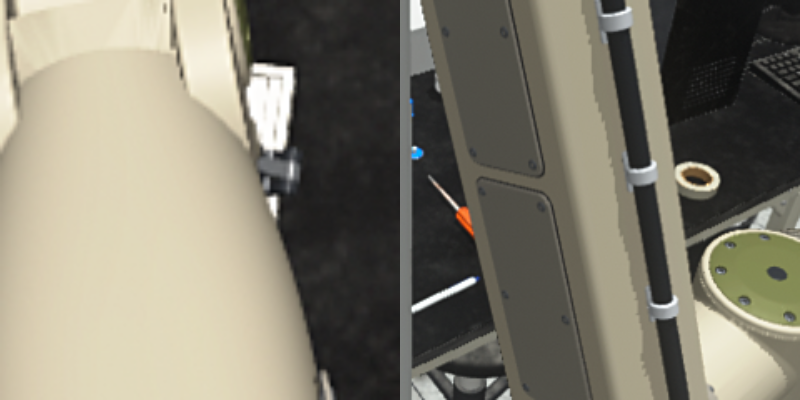

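The arm hides the box in both views, so I'll go by the measured pose and the wrist force.

Request:
{"api": "step_arm", "payload": {
  "deltas": [
    [3, 4, -20, 0, 0, 0, -1],
    [0, 0, -20, 0, 0, 0, -1],
    [0, 0, 0, 0, 0, 0, -1],
    [0, 0, 0, 0, 0, 0, -1]
  ]
}}

```text
clock: 3.1
tcp_pos: [0.5607, 0.1651, 0.0541]
orientation: [0.002, 0.078, 0.997, 0.0]
wrist_force: [0.5, 0.3, -0.4]
finger_gap: 0.0001
grip_force: 0.0
```

Request:
{"api": "step_arm", "payload": {
  "deltas": [
    [-3, 0, -6, 0, 0, 0, -1],
    [0, 0, -6, 0, 0, 0, -1],
    [0, 0, -3, 0, 0, 0, -1],
    [0, 0, -3, 0, 0, 0, -1],
    [0, 0, 0, 0, 0, 0, -1]
  ]
}}

```text
clock: 3.6
tcp_pos: [0.5559, 0.1652, 0.0331]
orientation: [-0.0, 0.078, 0.997, 0.0]
wrist_force: [0.4, -0.2, 0.8]
finger_gap: 0.0004
grip_force: 0.0
```

Request:
{"api": "step_arm", "payload": {
  "deltas": [
    [0, 0, -3, 0, 0, 0, -1],
    [0, 0, -2, 0, 0, 0, -1],
    [0, 0, 0, 0, 0, 0, -1]
  ]
}}

```text
clock: 3.9
tcp_pos: [0.556, 0.1652, 0.0281]
orientation: [-0.0, 0.078, 0.997, 0.0]
wrist_force: [-0.7, 0.2, 1.5]
finger_gap: -0.0
grip_force: 0.5
```

Request:
{"api": "step_arm", "payload": {
  "deltas": [
    [0, 0, -1, 0, 0, 0, -1],
    [0, 0, 0, 0, 0, 0, -1]
  ]
}}

```text
clock: 4.1
tcp_pos: [0.5561, 0.1652, 0.028]
orientation: [0.0, 0.078, 0.997, 0.0]
wrist_force: [-2.2, -1.4, 6.9]
finger_gap: -0.0
grip_force: 3.8
```

Request:
{"api": "step_arm", "payload": {
  "deltas": [
    [0, 0, -1, 0, 0, 0, -1],
    [0, 0, 0, 0, 0, 0, -1]
  ]
}}

```text
clock: 4.3
tcp_pos: [0.5561, 0.1652, 0.028]
orientation: [0.0, 0.078, 0.997, 0.0]
wrist_force: [-4.5, -1.1, 14.3]
finger_gap: 0.0
grip_force: 7.0
```

The tab has bottomed: the tip stopped at 28.0 mm and the force rose to 14 N. Next I rise and go behind the bar.

Request:
{"api": "step_arm", "payload": {
  "deltas": [
    [0, 0, 22, 0, 0, 0, -1],
    [0, 0, 35, 0, 0, 0, -1],
    [-32, 5, 0, 0, 0, 0, -1],
    [-32, 5, 0, 0, 0, 0, -1],
    [-32, 4, 0, 0, 0, 0, -1]
  ]
}}

```text
clock: 4.8
tcp_pos: [0.4593, 0.1793, 0.0833]
orientation: [0.0, 0.078, 0.997, 0.0]
wrist_force: [-0.9, 0.3, 0.4]
finger_gap: -0.0002
grip_force: 0.0
```

Request:
{"api": "step_arm", "payload": {
  "deltas": [
    [0, 0, 0, 0, 0, 0, -1],
    [0, 0, 0, 0, 0, 0, -1],
    [0, 0, 0, 0, 0, 0, -1]
  ]
}}

```text
clock: 5.1
tcp_pos: [0.4614, 0.1793, 0.0836]
orientation: [0.001, 0.078, 0.997, 0.0]
wrist_force: [0.3, 0.5, 0.3]
finger_gap: -0.0001
grip_force: 0.0
```

Request:
{"api": "step_arm", "payload": {
  "deltas": [
    [-1, 0, -20, 0, 0, 0, -1],
    [0, 0, -14, 0, 0, 0, -1],
    [0, 0, -6, 0, 0, 0, -1],
    [0, 0, 0, 0, 0, 0, -1]
  ]
}}

```text
clock: 5.5
tcp_pos: [0.4592, 0.1789, 0.0424]
orientation: [-0.001, 0.078, 0.997, -0.0]
wrist_force: [-0.3, -0.1, -0.3]
finger_gap: 0.0002
grip_force: 0.0
```

Request:
{"api": "step_arm", "payload": {
  "deltas": [
    [4, -0.6, 0, 0, 0, 0, -1],
    [4, -0.6, 0, 0, 0, 0, -1],
    [3, -0.45, 0, 0, 0, 0, -1],
    [3, -0.45, 0, 0, 0, 0, -1],
    [3, -0.45, 0, 0, 0, 0, -1]
  ]
}}

```text
clock: 6.0
tcp_pos: [0.4762, 0.1767, 0.0436]
orientation: [-0.0, 0.078, 0.997, 0.0]
wrist_force: [-1.2, 0.6, 1.3]
finger_gap: -0.0001
grip_force: 1.0
```

Request:
{"api": "step_arm", "payload": {
  "deltas": [
    [3, -0.45, 0, 0, 0, 0, -1],
    [3, -0.45, 0, 0, 0, 0, -1],
    [3, -0.45, 0, 0, 0, 0, -1],
    [3, -0.45, 0, 0, 0, 0, -1],
    [3, -0.45, 0, 0, 0, 0, -1]
  ]
}}

```text
clock: 6.5
tcp_pos: [0.4912, 0.1743, 0.0433]
orientation: [-0.0, 0.078, 0.997, 0.0]
wrist_force: [-2.1, 0.6, 1.8]
finger_gap: -0.0002
grip_force: 0.9
```

Request:
{"api": "step_arm", "payload": {
  "deltas": [
    [3, -0.45, 0, 0, 0, 0, -1],
    [3, -0.45, 0, 0, 0, 0, -1],
    [3, -0.45, 0, 0, 0, 0, -1],
    [3, -0.45, 0, 0, 0, 0, -1],
    [3, -0.45, 0, 0, 0, 0, -1]
  ]
}}

```text
clock: 7.0
tcp_pos: [0.5063, 0.1721, 0.0433]
orientation: [0.0, 0.078, 0.997, 0.0]
wrist_force: [-2.2, 0.9, 1.0]
finger_gap: 0.0002
grip_force: 0.8
```

The cover slides at about 2 N.

Request:
{"api": "step_arm", "payload": {
  "deltas": [
    [3, -0.45, 0, 0, 0, 0, -1],
    [3, -0.45, 0, 0, 0, 0, -1],
    [3, -0.45, 0, 0, 0, 0, -1],
    [3, -0.45, 0, 0, 0, 0, -1],
    [3, -0.45, 0, 0, 0, 0, -1]
  ]
}}

```text
clock: 7.5
tcp_pos: [0.5213, 0.1698, 0.0433]
orientation: [0.0, 0.078, 0.997, 0.0]
wrist_force: [-1.4, 0.0, 1.1]
finger_gap: 0.0002
grip_force: 0.7
```

Request:
{"api": "step_arm", "payload": {
  "deltas": [
    [3, -0.45, 0, 0, 0, 0, -1],
    [3, -0.45, 0, 0, 0, 0, -1],
    [3, -0.45, 0, 0, 0, 0, -1],
    [3, -0.45, 0, 0, 0, 0, -1],
    [3, -0.45, 0, 0, 0, 0, -1]
  ]
}}

```text
clock: 8.0
tcp_pos: [0.5363, 0.1676, 0.0433]
orientation: [0.0, 0.078, 0.997, 0.0]
wrist_force: [-2.3, 1.0, 1.2]
finger_gap: 0.0001
grip_force: 0.7
```

Request:
{"api": "step_arm", "payload": {
  "deltas": [
    [3, -0.45, 0, 0, 0, 0, -1],
    [3, -0.45, 0, 0, 0, 0, -1],
    [3, -0.45, 0, 0, 0, 0, -1],
    [3, -0.45, 0, 0, 0, 0, -1],
    [3, -0.45, 0, 0, 0, 0, -1]
  ]
}}

```text
clock: 8.5
tcp_pos: [0.5513, 0.1653, 0.0433]
orientation: [0.0, 0.078, 0.997, 0.0]
wrist_force: [-0.9, -0.4, 0.4]
finger_gap: -0.0002
grip_force: 0.7
```

Request:
{"api": "step_arm", "payload": {
  "deltas": [
    [3, -0.45, 0, 0, 0, 0, -1],
    [3, -0.45, 0, 0, 0, 0, -1],
    [1, -0.15, 0, 0, 0, 0, -1],
    [0, 0, 0, 0, 0, 0, -1]
  ]
}}

```text
clock: 8.9
tcp_pos: [0.5586, 0.1642, 0.0433]
orientation: [0.0, 0.078, 0.997, 0.0]
wrist_force: [0.2, -0.4, 0.3]
finger_gap: 0.0
grip_force: 0.0
```

Now I back off from the bar, rise and swing away for a look.

Request:
{"api": "step_arm", "payload": {
  "deltas": [
    [-5, 0.7, 0, 0, 0, 0, -1],
    [-5, 0.7, 0, 0, 0, 0, -1],
    [0, 0, 35, 0, 0, 0, -1],
    [0, 0, 50, 0, 0, 0, -1],
    [0, 0, 50, 0, 0, 0, -1]
  ]
}}

```text
clock: 9.4
tcp_pos: [0.5466, 0.1657, 0.1792]
orientation: [-0.001, 0.078, 0.997, -0.0]
wrist_force: [1.8, -0.2, 0.3]
finger_gap: -0.0002
grip_force: 0.0
```

Request:
{"api": "step_arm", "payload": {
  "deltas": [
    [0, -20, 30, 0, 0, 0, -1],
    [-15, -40, 0, 0, 0, -5, -1],
    [-15, -40, 0, 0, 0, -5, -1],
    [-15, -40, 0, 0, 0, -5, -1],
    [-15, -40, 0, 0, 0, -5, -1]
  ]
}}

```text
clock: 9.9
tcp_pos: [0.4869, -0.0153, 0.2085]
orientation: [0.0, 0.251, 0.968, -0.0]
wrist_force: [-0.6, -1.0, 0.4]
finger_gap: 0.0002
grip_force: 0.0
```

Request:
{"api": "step_arm", "payload": {
  "deltas": [
    [-15, -40, 0, 0, 0, -5, -1],
    [-15, -40, 0, 0, 0, -5, -1],
    [-15, -40, 0, 0, 0, -5, -1],
    [-15, -40, 0, 0, 0, -5, -1],
    [0, 0, 0, 0, 0, 0, -1]
  ]
}}

```text
clock: 10.4
tcp_pos: [0.4264, -0.178, 0.2084]
orientation: [0.0, 0.418, 0.908, -0.001]
wrist_force: [0.3, 0.4, 0.2]
finger_gap: -0.0002
grip_force: 0.0
```

```bash
python3 -c "
from h import *
a=shot('top','top3')
cv2.imwrite('pics/c3.png',np.hstack([cv2.resize(a['image'][140:246,195:285],(400,471),interpolation=2),cv2.resize(a['image'][40:310,110:340],(400,471))])[:,:,::-1])
print(get_state()['tcp_pos'])
"
```

```text
[ 0.426927   -0.1760445   0.20834023]
```

View pics/c3.png

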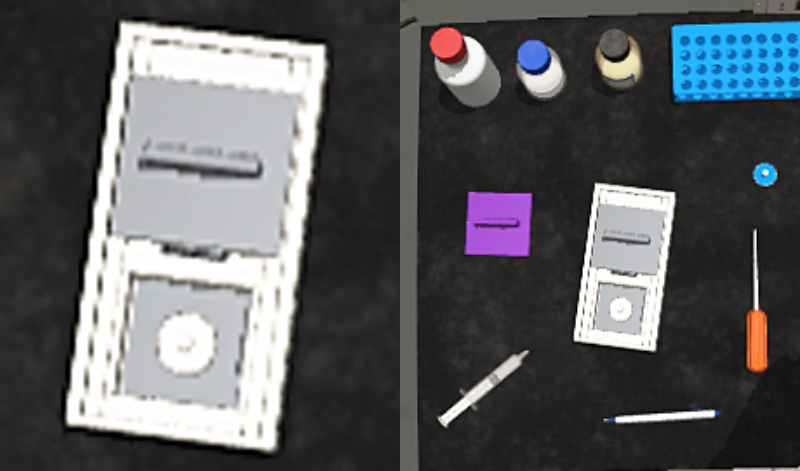

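The well at crop (186,343) is fully uncovered. The cover is parked flat and square on the deck, with its bar at (200,163). The neighbouring items are unmoved.

```bash
python3 -c "
from workcell import *
print(hand_in())"
```

```text
the job is handed in; nothing more can be done
None
```

I pressed the bar box's tab fully in and pushed its cover about 84 mm onto the parking deck. The last picture shows the filter well fully uncovered and the items around that box unmoved. The arm never went to the knob box, though that last picture did not include it. The job is handed in.

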